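# Find the out-of-round feed roller on the bench plate

## Task

Three rubber-covered feed rollers lie on the steel bench plate and one of them has gone out of round. With light fingertip pressure from above (never more than 25 N on the plate) roll each one over on the plate, until its drive pin, which stands up now, points downward, and feel whether the roller runs level or rises and rocks as it turns over. When all three have been rolled, put the one that rocks into the grey tray and leave the two that run true lying on the plate as they are; do not disturb the instruments that lie about.

Things in the scene. Friction and masses are not known exactly. Their poses are not given: they have to be found in the camera images.
- roller_a_center (a point): mid-point of the axis of a feed roller: black rubber cover 18 mm in diameter, 44 mm long, with a 6 mm steel shaft end standing out 8 mm at either end (60 mm over all), 0.07 to 0.12 kg. All three look alike; the cover of one is oval, about 17.5 x 19.5 mm, and starts lying on its broad side, the other two are round. Axes: see roller_b_center.
- roller_b_center (a point): mid-point of the axis of a second such roller. Axes of all three: y along the roller; z along the thin drive pin that stands out of the shaft end at +y, straight up at the start; x then lies level across the roller and points away from the robot, within 0.25 rad.
- roller_c_center (a point): mid-point of the axis of a third such roller. The rubber grips steel and fingers (friction about 1): pushed at its side a roller drags or jams; pressed from above and moved along x it rolls without slip, its centre going half as far as the finger on top. The round ones stay where they are left; the rubber is hard and gives less than 0.2 mm at 10 N.
- plate_top (a point): centre of the top face of the ground-steel bench plate, 220 mm (x) by 230 mm (y), level, rigid and fixed, top face about 36 mm over the table. z up, x away from the robot.
- tray: shallow open grey plastic tray, fixed, 150 mm (x) by 88 mm (y), 22 mm high, walls and floor 3 mm thick; the origin is the centre of its underside on the table, z up.
- step_wedge: bystander: small steel step block 20 x 80 x 22 mm lying loose on the far part of the plate; origin at its underside.
- dial: bystander: round dial durometer 98 x 59 x 25 mm lying loose on the far part of the plate; origin at its underside.
- caliper: bystander: slide caliper 70 x 225 x 16 mm lying on the table at the left, in front of the open case; origin at its underside.
Mind the look-alikes: they are no part of the job. Leave any green look-alike of the part that bears roller_a_center alone.

How it is judged:
By the outcome, as a careful person would: the job done as asked, in the order asked, and still so for the second after the job is handed in, with the robot touching nothing.
It also fails if it takes over 69 s, if anything falls off the work surface, if the arm or the gripper's body presses on something with over 40 N, if the wrist force passes 120 N, or if a joint passes its speed limit or range.

## Robot

A 6-joint arm with a two-finger parallel gripper is mounted at the origin on a cart in front of the work surface, level with it; the furniture and walls round the work are solid. World frame = base frame: x ahead of the robot, y to its left, z up, the work surface at z = 0. Lengths are in mm, angles in rad, forces in N, time in s.
With the tool pointing down it reaches from about 300 to 775 mm from the base axis. Payload 14.6 kg.
Tool frame: the origin (TCP) lies on the centre line of the jaws, within the pads' length; the fingertips stand 11 mm ahead of it and the grasp point (between the pads) lies 8 mm behind it; x points along the fingers, y is the direction in which the jaws open and shut, and the axes are right-handed (so a half turn about x gives the same grasp; the last joint's range is limited). The gripper opens to 94 mm and grips with 3 to 60 N. Pads are 16 mm wide; open, the fingers measure 119 mm over their backs; the gripper's body (75 mm by 177 mm) begins 78 mm behind the grasp point.
Start: joints at [1.156, 0.3, 1.521, -0, 1.321, -0.067], TCP at [187.454, 517.059, 216.446] pointing down, gripper open.
Joint ranges: [-3.03, 3.03], [-0.79, 2.21], [0.23, 2.52], [-1.04, 4.18], [0, 3.07], [-2.55, 2.55]. Speed limits (rad/s): [2.22, 2.22, 2.57, 3.14, 3.14, 3.14].

## Interface

Orientations are given as [roll, pitch, yaw] about the fixed x, y, z axes, in that order (R = Rz(yaw) Ry(pitch) Rx(roll)).
In Python, from cell import manip gives the robot as it stands.
- The arm moves only by the shell command python3 -m handwheel 'ROWS' [OPENING] [FORCE]. ROWS is JSON, a list of rows, each a list of 2 entries, a list of its own where there are three numbers: the shift along the tool's x, y, z in mm, then the turn about the tool's x in rad. In form: [[[x, y, z], spin], ...]. A call has exactly 10 rows; each row shifts and turns the commanded pose from where the row before left it, along the tool's axes as they then stand; what a row does not reach is not made up. A row lasts 1/8 s, in which the tool goes at most 62.5 mm and 10.7 degrees, less where a joint would pass 70% of its speed; a pose out of reach is approached as far as the arm can. A call with a gripper value outside its range is refused whole. OPENING is the closure in counts, from 0 (fully open) to 255 (shut), set as the call begins (- or left out, the last holds). The fingers move at their own pace and stop on an object; FORCE is the grip in N (left out, the last holds). Time passes only in rows, so rows that do not move let the fingers close, or fill a call up. It gives the time, the measured TCP pose, the force and the opening at its end, in the units of the state.
- manip.read_state(): the state, without advancing time (a new reading comes with each control period).
- manip.camera(name): name is "scene" or "top" or "wrist"; returns a dict with "pixels" (420x560x3 uint8, red, green, blue), "z_map" (420x560 float32, mm along the optical axis (not along the pixel's ray), 0 where there is no reading), "mtx" (3x3 intrinsics, pixels), "k1" (the pictures are not rectified: a ray, as slopes to the right and down, at radius r is drawn at 1 + k1 r^2 times it, then the intrinsics apply), "xyz" and "orientation" of the camera in the world. Camera axes: x right, y up, looking along -z (the intrinsics and any distortion apply to the point x, -y, -z); pixel columns grow to the right and rows downward; lengths in mm; the calibration is good to about 2 mm. A picture is of the moment at which its call begins.
- manip.sign_off(): hands the job in, once; it reports no verdict.
Trained networks look in the newest picture that a camera, given by its name, has taken for a name from the list of things; names that differ only in an ending like _2 or _b are one class to them, and where a whole thing is asked for, a point or a joint stands for the part that bears it (a point fixed in the world has none). Each returns a list of dicts, best first, with "confidence" (0 to 1); they miss things now and then, are a little off and sometimes report something else, mostly with a low value. They report only what shows in the picture. A call takes as long as a camera call. They do not tell look-alikes from the thing itself.
- manip.cut_out(target, camera): "region" (420x560 bool, what is visible of it) and "centre" ([column, row] in pixels, amid what is visible of it).
The state is a dict: "clock": time; "joints": joint angles; "qd": joint speeds; "effort": joint torques, N m; "eef_pos": TCP position; "eef_rot": TCP orientation; "wrist_force": force on the tool from outside, world axes, zero at the start; "moment": the same for the moment, N m; "finger_gap": finger opening in mm.
Only numpy, scipy, OpenCV 4.12 (cv2) and the standard library are available. Lean on these libraries where they do the work, as an engineer would, in place of code of your own. Each camera call takes 0.05 s, during which the arm holds its last target. There are 200 camera calls.

## Working session

There is one attempt and no reset: what is moved stays moved. The work goes in short steps, Python scripts to look and compute and a shell command to move; the robot and the scene stay as the last step left them, time stands still between calls to the robot, and variables do not carry over. Pictures are saved under pics/ and viewed, about 8 in all and at most 12, crops included, and the job is handed in when it is done.

```bash
mkdir -p pics; ls
cat > h.py <<'E'
import numpy as np, cv2
from cell import manip
from scipy.spatial.transform import Rotation as R
def pose(c):
    return R.from_euler('xyz',c['orientation']).as_matrix(), np.array(c['xyz'],float)
def world(c,uv,z=None,plane=None):
    # uv Nx2 pixels; z depth along axis, or plane: world z height
    uv=np.atleast_2d(np.asarray(uv,float)); K=np.array(c['mtx'])
    d=(uv-[K[0,2],K[1,2]])/[K[0,0],K[1,1]]
    s=d.copy()
    for _ in range(10): s=d/(1+c['k1']*(s**2).sum(1,keepdims=True))
    ray=np.c_[s[:,0],-s[:,1],-np.ones(len(s))]
    M,t=pose(c); w=ray@M.T
    k=np.asarray(z,float).reshape(-1,1) if z is not None else ((plane-t[2])/w[:,2])[:,None]
    return t+k*w
def save(c,n,crop=None,s=1):
    im=c['pixels'][...,::-1]
    if crop: im=im[crop[1]:crop[3],crop[0]:crop[2]]
    cv2.imwrite('pics/'+n,cv2.resize(im,None,fx=s,fy=s,interpolation=cv2.INTER_CUBIC))
E
python3 - <<'E'
from h import *
print(manip.read_state())
for n in ['top','scene']:
    c=manip.camera(n); save(c,n+'0.png'); print(n,c['xyz'],c['orientation'],c['mtx'],c['k1'])
    for t in ['roller_a_center','tray','plate_top','step_wedge','dial','caliper']:
        for o in manip.cut_out(t,n):
            m=o['region']&(c['z_map']>0); v,u=np.nonzero(m)
            if len(u)==0: continue
            p=world(c,np.c_[u,v],c['z_map'][m])
            print(t,round(o['confidence'],2),np.round(o['centre']),len(u),np.round(np.median(p,0)),np.round(np.percentile(p,2,0)),np.round(np.percentile(p,98,0)))
E
```

```text
pics
{'clock': 0.0, 'joints': array([ 1.15641715e+00,  3.00445074e-01,  1.52161050e+00, -1.36017352e-05,
        1.32072246e+00, -6.66060201e-02]), 'qd': array([ 0.00023034,  0.00061956,  0.00056993, -0.00167405, -0.00012567,
       -0.00058536]), 'effort': array([ 7.47041622e-05, -5.31801081e+01, -3.52738810e+01,  7.07524410e-02,
        2.43816606e-02,  6.87772672e-05]), 'eef_pos': array([187.34360373, 516.82414654, 215.88816128]), 'eef_rot': array([-1.62628861,  1.56961086, -1.97405839]), 'wrist_force': array([ 0.53913445, -0.33126802, -0.34671292]), 'moment': array([ 0.01353691, -0.0007846 ,  0.01500918]), 'finger_gap': 93.93815727056274}
top [ 401.07001851   74.46598811 1195.92818654] [ 0.12294507 -0.00417855 -1.56262229] [[458.66066381   0.         277.23733126]
 [  0.         458.66066381 207.30924627]
 [  0.           0.           1.        ]] 0.0411338316532891
roller_a_center 0.62 [366. 183.] 95 [ 615. -171.   15.] [ 592. -180.   10.] [ 638. -165.   21.]
roller_a_center 0.53 [300. 233.] 130 [478.   8.  50.] [471. -15.  44.] [486.  31.  55.]
tray 0.67 [380. 244.] 2270 [ 460.
[... 590 characters left out ...]
] -0.04439751208308553
roller_a_center 0.73 [378. 282.] 233 [ 608. -176.   14.] [ 583. -183.   -2.] [ 638. -165.   18.]
roller_a_center 0.68 [266. 242.] 213 [475.   1.  49.] [468. -21.  40.] [484.  27.  53.]
tray 0.74 [319. 340.] 4553 [ 458. -204.    2.] [ 384. -251.   -2.] [ 532. -161.   22.]
plate_top 0.93 [286. 242.] 9252 [522. -11.  34.] [ 425. -107.    9.] [643. 119.  37.]
step_wedge 0.58 [330. 218.] 502 [625. -29.  45.] [610. -69.  33.] [648.   6.  58.]
dial 0.57 [291. 188.] 765 [601.  81.  55.] [562.  58.  37.] [645. 112.  59.]
caliper 0.61 [168. 160.] 843 [439. 362.   2.] [390. 219.  -3.] [459. 436.  13.]
caliper 0.33 [333. 220.] 458 [625. -28.  45.] [610. -69.  34.] [643.   5.  58.]
```

View pics/top0.png

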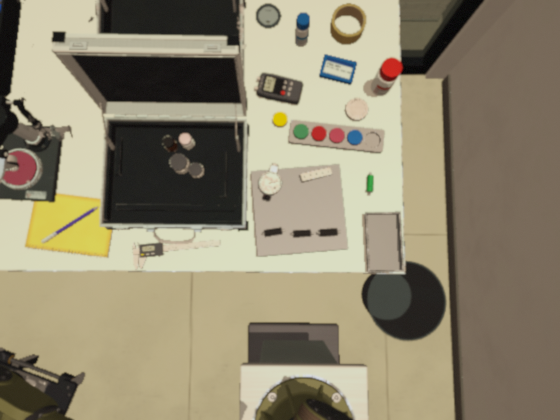

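View pics/scene0.png

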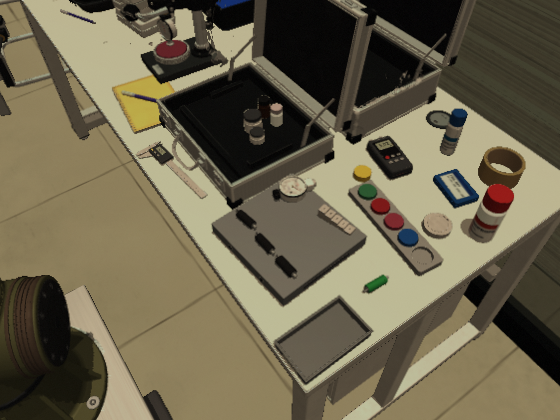

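The three black rollers show in top at (272,232), (301,233) and (328,233). The green look-alike at (370,183) is off the plate, so I'll leave it alone. Next I'll work out the tool axes and the transit.

```bash
cat >> h.py <<'E'
def axes():
    s=manip.read_state(); return R.from_euler('xyz',s['eef_rot']).as_matrix(), np.array(s['eef_pos']), s
def togo(target,yaw_y=None):
    M,p,s=axes(); print('tcp',p.round(1),'tool y dir',np.round(np.degrees(np.arctan2(M[1,1],M[0,1])),2),'F',np.round(s['wrist_force'],1))
    print('shift in tool axes',(M.T@(np.array(target)-p)).round(1))
E
python3 - <<'E'
from h import *
M,p,s=axes(); print(M.round(3))
togo([470,10,216])
c=manip.camera('top')
K=c['mtx']
z=c['z_map']
# case height profile in neighbourhood
v,u=np.nonzero(z>0); P=world(c,np.c_[u,v],z[v,u])
for x0,x1,y0,y1 in [(400,480,130,450),(480,660,130,160),(480,640,160,450),(640,720,60,450),(300,480,400,560)]:
    m=(P[:,0]>x0)&(P[:,0]<x1)&(P[:,1]>y0)&(P[:,1]<y1); print(x0,x1,y0,y1,np.percentile(P[m,2],[50,95,99.5]).round())
E
```

```text
[[ 0.     0.341  0.94 ]
 [-0.     0.94  -0.341]
 [-1.    -0.     0.   ]]
tcp [187.4 517.1 216.4] tool y dir 70.07 F [-0.4  0.1  0.4]
shift in tool axes [   0.5 -380.4  438.4]
400 480 130 450 [-0. 15. 45.]
480 660 130 160 [13. 75. 78.]
480 640 160 450 [30. 71. 77.]
640 720 60 450 [ 29.  79. 109.]
300 480 400 560 [-0. 10. 14.]
```

```bash
python3 -m handwheel '[[[0,-38,44],0.122],[[0,-32,48],0.122],[[0,-26,52],0.122],[[0,-20,54.5],0.122],[[0,-13,56.5],0.122],[[0,-6,57.7],0.122],[[0,1,58],0.122],[[0,8,57.4],0.122],[[0,15,56],0.122],[[0,22,54],0.122]]' 255 20
python3 - <<'E'
from h import *
togo([480,10,216])
c=manip.camera('wrist'); save(c,'w0.png'); print(c['xyz'],c['orientation'])
for o in manip.cut_out('roller_a_center','wrist'):
    m=o['region']&(c['z_map']>0); v,u=np.nonzero(m)
    if len(u)<20: continue
    p=world(c,np.c_[u,v],c['z_map'][m]); xy=p[:,:2]-p[:,:2].mean(0); w,V=np.linalg.eigh(xy.T@xy); a=V[:,1]*np.sign(V[1,1])
    L=xy@a; print(round(o['confidence'],2),np.round(o['centre']),len(u),np.median(p,0).round(1),np.percentile(p[:,2],95).round(1),'axis',a.round(3),'mid',(p[:,:2].mean(0)+a*(L.min()+L.max())/2).round(1),'len',round(np.ptp(L),1))
E
```

```text
clock: 2.0
eef_pos: [471.4, 8.7, 216.7]
eef_rot: [1.647, 1.57, 0.075]
wrist_force: [0.3, 2.1, 0.9]
finger_gap: 1.1
tcp [471.4   8.7 216.7] tool y dir -0.07 F [0.3 2.1 0.9]
shift in tool axes [ 0.7  8.6 -1.3]
[471.61330054  91.49786184 385.86973237] [-0.28572029 -0.00136686 -0.00237446]
0.84 [387. 314.] 464 [ 617.4 -168.4   16.5] 19.4 axis [-0.86   0.511] mid [ 541.4 -124.1] len 247.3
0.83 [283. 190.] 768 [478.8  10.2  52.9] 55.2 axis [-0.065  0.998] mid [479.1   8.7] len 60.1
```

View pics/w0.png

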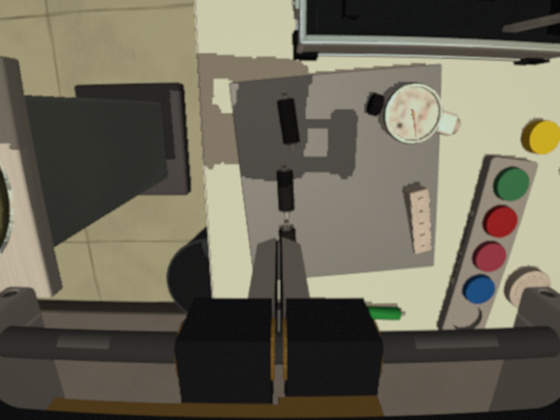

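The picture shows all three rollers, at (288,120), (285,190) and (287,235, behind the fingers). Green is at (385,313). I'll segment them by height on the plate.

```bash
cat >> h.py <<'E'
def rollers(name='wrist',c=None,lo=41,hi=62,box=(435,560,-105,130)):
    c=c or manip.camera(name); z=c['z_map']; v,u=np.nonzero(z>0); P=world(c,np.c_[u,v],z[v,u])
    m=(P[:,2]>lo)&(P[:,2]<hi)&(P[:,0]>box[0])&(P[:,0]<box[1])&(P[:,1]>box[2])&(P[:,1]<box[3])
    img=np.zeros(z.shape,np.uint8); img[v[m],u[m]]=1; full=np.zeros(z.shape+(3,)); full[v,u]=P
    n,lab,st,_=cv2.connectedComponentsWithStats(img)
    for i in range(1,n):
        if st[i,4]<80: continue
        p=full[lab==i]; (cx,cy),(w,h),a=cv2.minAreaRect(p[:,:2].astype(np.float32))
        box4=cv2.boxPoints(((cx,cy),(w,h),a)); e=[box4[1]-box4[0],box4[2]-box4[1]]; e=max(e,key=np.linalg.norm); e=e*np.sign(e[1])/np.linalg.norm(e)
        print('px',st[i,:4],'n',st[i,4],'mid',np.round((cx,cy),1),'size',np.round((w,h),1),'axis tilt(rad, +x per y)',round(float(np.arctan2(e[0],e[1])),3),'top',np.percentile(p[:,2],[50,90,98]).round(1))
    return c,full
E
python3 - <<'E'
from h import *
for n in ['wrist','top']:
    c,f=rollers(n)
c=manip.camera('wrist'); 
v,u=np.nonzero(c['z_map']>0);P=world(c,np.c_[u,v],c['z_map'][v,u]);m=(abs(P[:,0]-540)<15)&(abs(P[:,1]-20)<60);print('plate z',np.median(P[m,2]))
save(c,'w1.png',(240,80,340,260),4)
E
```

```text
px [276  88  24  61] n 908 mid [481.9  81.4] size [18.  59.7] axis tilt(rad, +x per y) -0.156 top [53.1 55.  55.7]
px [276 160  18  56] n 771 mid [479.2   8.8] size [17.9 60.1] axis tilt(rad, +x per y) -0.048 top [53.  54.8 55.6]
px [278 220  18  22] n 263 mid [481.4 -40. ] size [23.9 19.2] axis tilt(rad, +x per y) 0.008 top [51.5 54.1 54.8]
px [261 228  18   9] n 112 mid [479.9  89.1] size [17.5 44. ] axis tilt(rad, +x per y) -0.151 top [50.9 53.8 55.4]
plate z 311.98165096577236
```

View pics/w1.png

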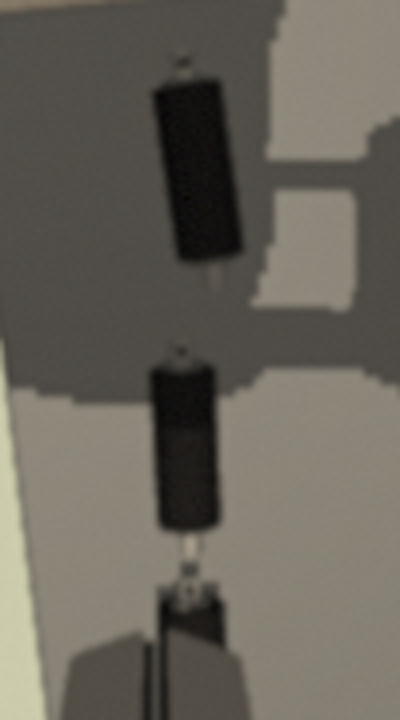

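```bash
python3 -m handwheel '[[[17,-1.5,0],-0.048],[[17,0,0],0],[[17,0,0],0],[[17,0,0],0],[[17,0,0],0],[[17,0,0],0],[[17,0,0],0],[[17,0,0],0],[[12,0,0],0],[[0,0,0],0]]'; python3 -c "
from h import *
togo([469.8,8.3,65])"
```

```text
clock: 3.5
eef_pos: [468.7, 11.3, 68.1]
eef_rot: [-1.681, 1.57, 3.084]
wrist_force: [0.6, -1.0, 0.0]
finger_gap: -0.0
tcp [468.7  11.3  68.1] tool y dir 3.0 F [ 0.6 -1.   0. ]
shift in tool axes [3.1 0.9 3.1]
```

```bash
python3 -m handwheel '[[[0,0.9,3.1],0],[[0.5,0,0],0],[[0.5,0,0],0],[[0.3,0,0],0],[[0.3,0,0],0],[[0.2,0,0],0],[[0.2,0,0],0],[[0.2,0,0],0],[[0.2,0,0],0],[[0,0,0],0]]'; python3 -c "
from h import *
for i in range(3): togo([469.8,8.3,65])"
```

```text
clock: 4.75
eef_pos: [470.2, 7.6, 66.0]
eef_rot: [-0.401, 1.571, -1.921]
wrist_force: [-0.2, 0.0, -0.6]
finger_gap: 0.5
tcp [470.2   7.6  66. ] tool y dir 2.92 F [-0.2  0.  -0.6]
shift in tool axes [ 1.  -0.4 -0.8]
tcp [470.2   7.6  66. ] tool y dir 2.92 F [-0.2  0.  -0.6]
shift in tool axes [ 1.  -0.4 -0.8]
tcp [470.2   7.6  66. ] tool y dir 2.92 F [-0.2  0.  -0.6]
shift in tool axes [ 1.  -0.4 -0.8]
```

```bash
python3 -m handwheel '[[[0.3,0,0],0],[[0.3,0,0],0],[[0.2,0,0],0],[[0.2,0,0],0],[[0.2,0,0],0],[[0,0,0],0],[[0,0,0],0],[[0,0,0],0],[[0,0,0],0],[[0,0,0],0]]'
```

```text
clock: 6.0
eef_pos: [470.2, 7.6, 64.9]
eef_rot: [1.777, 1.571, 0.257]
wrist_force: [0.3, 0.5, -0.9]
finger_gap: 0.6
```

```bash
python3 -m handwheel '[[[0.2,0,0],0],[[0.2,0,0],0],[[0.2,0,0],0],[[0.1,0,0],0],[[0.1,0,0],0],[[0,0,0],0],[[0,0,0],0],[[0,0,0],0],[[0,0,0],0],[[0,0,0],0]]'
```

```text
clock: 7.25
eef_pos: [470.2, 7.6, 64.0]
eef_rot: [-1.358, 1.571, -2.878]
wrist_force: [-0.1, 0.3, -0.2]
finger_gap: 0.2
```

```bash
python3 -m handwheel '[[[0.2,0,0],0],[[0.2,0,0],0],[[0.2,0,0],0],[[0.1,0,0],0],[[0.1,0,0],0],[[0,0,0],0],[[0,0,0],0],[[0,0,0],0],[[0,0,0],0],[[0,0,0],0]]'; python3 -c "
from h import *
c=manip.camera('wrist');save(c,'w2.png',(220,120,360,320),4)"
```

```text
clock: 8.5
eef_pos: [470.2, 7.5, 63.2]
eef_rot: [-0.12, 1.571, -1.64]
wrist_force: [0.3, 0.1, 0.4]
finger_gap: 0.3
```

View pics/w2.png

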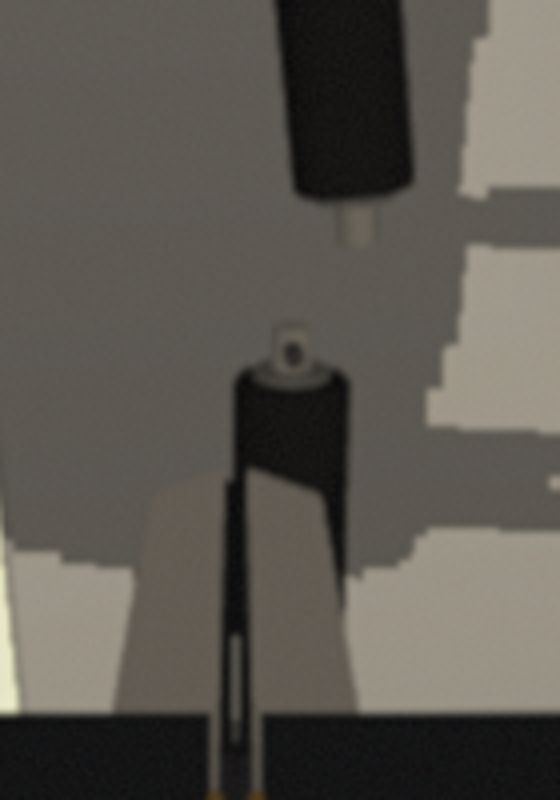

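The finger overlaps the roller edge by about 9 mm from centre, and the outer tip corner may be bevelled. I'll lift, shift so the contact sits more central, and come down again.

```bash
python3 -m handwheel '[[[-3.5,0,0],0],[[0,5,0],0],[[0.8,0,0],0],[[0.4,0,0],0],[[0.2,0,0],0],[[0.2,0,0],0],[[0,0,0],0],[[0,0,0],0],[[0,0,0],0],[[0,0,0],0]]'
```

```text
clock: 9.8
eef_pos: [475.2, 7.8, 65.2]
eef_rot: [1.111, 1.571, -0.409]
wrist_force: [-0.3, 0.4, 0.9]
finger_gap: 0.3
```

```bash
python3 -m handwheel '[[[0.2,0,0],0],[[0.2,0,0],0],[[0.2,0,0],0],[[0.2,0,0],0],[[0.2,0,0],0],[[0.1,0,0],0],[[0,0,0],0],[[0,0,0],0],[[0,0,0],0],[[0,0,0],0]]'
```

```text
clock: 11.05
eef_pos: [475.9, 7.8, 64.9]
eef_rot: [1.49, 1.569, -0.03]
wrist_force: [-1.7, -0.2, 10.3]
finger_gap: 0.6
```

```bash
python3 -m handwheel '[[[-0.2,1,0],0],[[0,1.5,0],0],[[0,1.5,0],0],[[0,1.5,0],0],[[0,1.5,0],0],[[0,1.5,0],0],[[0,1.5,0],0],[[0,0,0],0],[[0,0,0],0],[[0,0,0],0]]'; python3 -c "
from h import *
rollers('wrist')"
```

```text
clock: 12.3
eef_pos: [486.0, 8.3, 65.1]
eef_rot: [1.501, 1.569, -0.018]
wrist_force: [0.8, 1.2, 8.0]
finger_gap: 0.7
px [257  73  40 108] n 2872 mid [481.8  81. ] size [18.1 59.7] axis tilt(rad, +x per y) -0.16 top [53.2 54.9 55.6]
px [261 199  34  46] n 1052 mid [483.6  26.6] size [19.6 25.1] axis tilt(rad, +x per y) -0.158 top [52.4 55.5 61. ]
```

```bash
python3 -m handwheel '[[[0,1.5,0],0],[[0,1.5,0],0],[[0,2,0],0],[[0,2,0],0],[[0,2,0],0],[[0,1.5,0],0],[[0,1.5,0],0],[[0,0,0],0],[[0,0,0],0],[[0,0,0],0]]'; python3 -c "
from h import *
c,f=rollers('wrist');save(c,'w3.png',(220,60,360,260),4)"
```

```text
clock: 13.6
eef_pos: [497.0, 8.9, 64.1]
eef_rot: [-1.621, 1.57, -3.14]
wrist_force: [-0.1, 0.3, 0.9]
finger_gap: 0.3
px [237  73  41 108] n 2899 mid [481.7  81.1] size [18.2 59.6] axis tilt(rad, +x per y) -0.159 top [53.3 54.9 55.5]
px [253 200  42  56] n 1166 mid [487.4  23.5] size [29.8 26.9] axis tilt(rad, +x per y) 0.991 top [52.4 55.6 60.9]
```

View pics/w3.png

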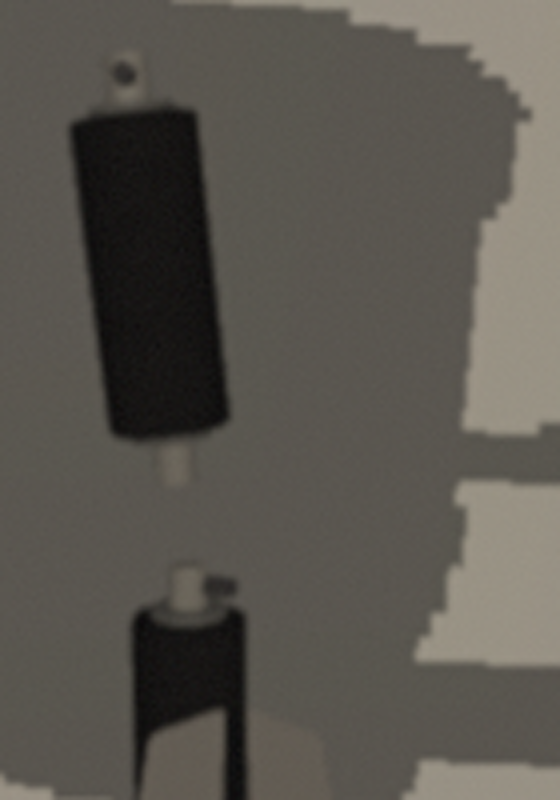

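The pin is now level toward +x, having turned about 70°. The force stayed at about 8 N up to 32°. After that the tip's bevel passed over the roller top, so the flat is only about ±6 mm and I'll use shorter strokes.

```bash
python3 -m handwheel '[[[-2.5,0,0],0],[[0,-12.5,0],0],[[1.5,0,0],0],[[1,0,0],0],[[0,2,0],0],[[0,5,0],0],[[0,5,0],0],[[0,5,0],0],[[0,2,0],0],[[0,0,0],0]]';  python3 -m handwheel '[[[-2.5,0,0],0],[[0,-9,0],0],[[1.5,0,0],0],[[1,0,0],0],[[0,2,0],0],[[0,4,0],0],[[0,4,0],0],[[0,4,0],0],[[0,2,0],0],[[0,0,0],0]]'; python3 -c "
from h import *
togo([500,0,65])
c=manip.camera('wrist');save(c,'w4.png',(180,60,320,260),4)"
```

```text
clock: 14.9
eef_pos: [504.5, 9.3, 64.8]
eef_rot: [1.511, 1.569, -0.008]
wrist_force: [0.8, 0.4, 5.4]
finger_gap: 0.6
clock: 16.15
eef_pos: [511.6, 9.6, 65.0]
eef_rot: [1.516, 1.569, -0.004]
wrist_force: [0.7, -0.6, 8.4]
finger_gap: 0.9
tcp [511.6   9.6  65. ] tool y dir 2.92 F [ 0.7 -0.6  8.4]
shift in tool axes [ -0.  -12.1   9. ]
```

View pics/w4.png

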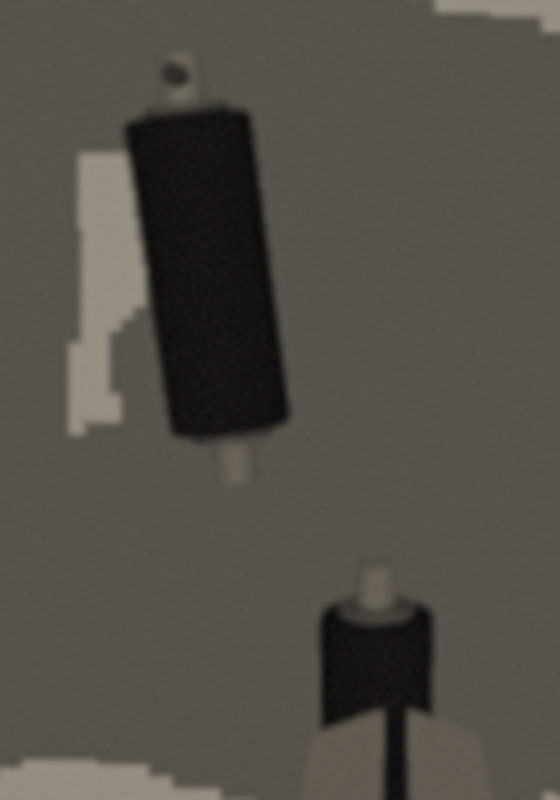

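The pin is gone from sight, so it points down. The middle roller ran level at about 8 N with z steady, so it is round. Now the left roller.

```bash
python3 -m handwheel '[[[-15,0,0],0],[[0,-16,-36],0],[[0,-15,-36.4],0],[[0,0,0],-0.107],[[8,0,0],0],[[4,0,0],0],[[2,0,0],0],[[0.6,0,0],0],[[0.4,0,0],0],[[0,0,0],0]]'; python3 -c "
from h import *
togo([476.9,80.3,65])
"
```

```text
clock: 17.45
eef_pos: [476.3, 80.2, 64.5]
eef_rot: [1.192, 1.57, -0.221]
wrist_force: [-0.7, -1.8, 4.3]
finger_gap: 0.6
tcp [476.3  80.2  64.5] tool y dir 9.04 F [-0.7 -1.8  4.3]
shift in tool axes [-0.4  0.7  0. ]
```

```bash
python3 -m handwheel '[[[0,1,0],0],[[0,1.5,0],0],[[0,1.5,0],0],[[0,1.5,0],0],[[0,1.5,0],0],[[0,1.5,0],0],[[0,1.5,0],0],[[0,0,0],0],[[0,0,0],0],[[0,0,0],0]]'
```

```text
clock: 18.7
eef_pos: [486.7, 81.9, 65.0]
eef_rot: [1.445, 1.569, 0.032]
wrist_force: [1.3, -2.5, 9.0]
finger_gap: 0.6
```

```bash
python3 -m handwheel '[[[0,1,0],0],[[-0.1,1.5,0],0],[[-0.1,1.5,0],0],[[-0.1,1.5,0],0],[[0,1,0],0],[[0,1,0],0],[[0,1,0],0],[[0,0,0],0],[[0,0,0],0],[[0,0,0],0]]'
```

```text
clock: 19.95
eef_pos: [494.7, 83.3, 64.9]
eef_rot: [1.441, 1.57, 0.029]
wrist_force: [0.5, -1.6, 5.5]
finger_gap: 0.4
```

```bash
python3 -m handwheel '[[[-2.5,0,0],0],[[0,-9,0],0],[[1.5,0,0],0],[[1.2,0,0],0],[[0,2,0],0],[[0,5,0],0],[[0,5,0],0],[[0,5,0],0],[[0,2,0],0],[[0,0,0],0]]';  python3 -m handwheel '[[[-2.5,0,0],0],[[0,-9.5,0],0],[[1.5,0,0],0],[[1,0,0],0],[[0,2,0],0],[[0,5,0],0],[[0,5,0],0],[[0,5,0],0],[[0,2,0],0],[[0,0,0],0]]'; python3 -c "
from h import *
togo([500,0,65])
c,f=rollers('wrist');save(c,'w5.png',(200,120,340,320),4)
c,f=rollers('top');save(c,'t5.png',(250,170,350,260),6)"
```

```text
clock: 21.2
eef_pos: [504.9, 85.0, 64.8]
eef_rot: [1.571, 1.569, 0.158]
wrist_force: [0.8, 0.2, 4.7]
finger_gap: 0.2
clock: 22.45
eef_pos: [514.4, 86.5, 64.9]
eef_rot: [1.556, 1.569, 0.143]
wrist_force: [1.1, 0.5, 6.3]
finger_gap: 0.1
tcp [514.4  86.5  64.9] tool y dir 9.05 F [1.1 0.5 6.3]
shift in tool axes [ -0.1 -27.9  83.1]
px [258 200  37  46] n 1018 mid [508.1 104.1] size [21.7 23.7] axis tilt(rad, +x per y) -0.368 top [52.7 55.9 61.1]
px [317 228  24   9] n 152 mid [481.4 -58.3] size [19.  57.6] axis tilt(rad, +x per y) -0.08 top [49.9 53.3 55.7]
```

View pics/w5.png

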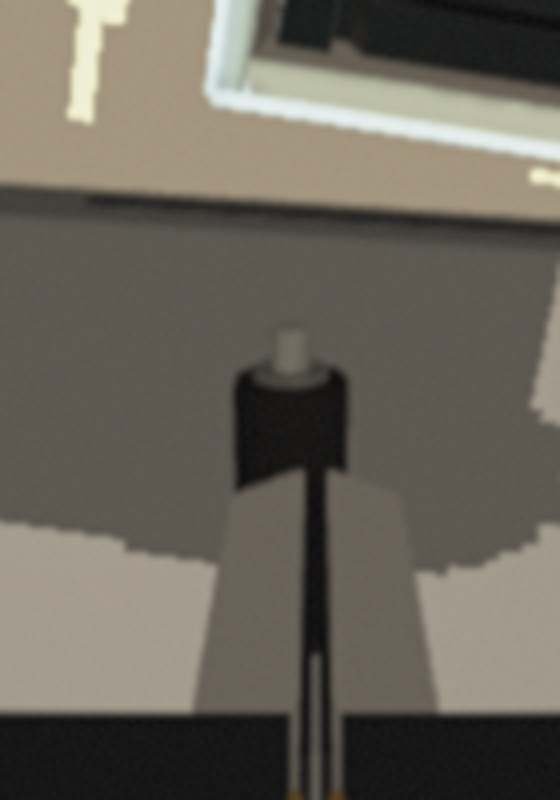

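The left roller also ran level (4.7–9 N at cmd height, z 64.8–65.0) and its pin is now hidden underneath. Next I'll look at the right one from closer.

```bash
python3 -m handwheel '[[[-20,0,0],0],[[-15,-6,16],0],[[-15,-10,26],0],[[-15,-12,32],0],[[0,-12,32],0],[[0,-12,32],0],[[0,-7.7,20.6],0],[[0,0,0],0.108],[[0,0,0],0],[[0,0,0],0]]'; python3 -c "
from h import *
togo([480,-80,130])
c,f=rollers('wrist')"
```

```text
clock: 23.8
eef_pos: [479.4, -79.9, 129.4]
eef_rot: [1.072, 1.571, -0.447]
wrist_force: [0.6, -0.1, 0.5]
finger_gap: 0.3
tcp [479.4 -79.9 129.4] tool y dir 3.0 F [ 0.6 -0.1  0.5]
shift in tool axes [-0.6  0.6  0.2]
px [323   0  26  39] n 793 mid [512.6  67.9] size [17.3 25.1] axis tilt(rad, +x per y) -0.107 top [52.5 54.8 55.7]
px [311  60  25  85] n 1632 mid [508.6   9.8] size [17.5 60.6] axis tilt(rad, +x per y) -0.049 top [53.1 55.  55.7]
px [271 152  25  74] n 1465 mid [482.  -58.1] size [19.1 59.9] axis tilt(rad, +x per y) -0.085 top [52.8 54.4 54.9]
```

```bash
python3 -m handwheel '[[[0,-0.8,-21.5],-0.035],[[15,0,0],0],[[15,0,0],0],[[15,0,0],0],[[12,0,0],0],[[5,0,0],0],[[2,0,0],0],[[0.6,0,0],0],[[0.4,0,0],0],[[0,0,0],0]]'; python3 -c "
from h import *
togo([477.5,-58.5,65])
"
```

```text
clock: 25.1
eef_pos: [477.8, -58.3, 64.6]
eef_rot: [1.298, 1.57, -0.188]
wrist_force: [-0.3, 0.2, 1.2]
finger_gap: 0.4
tcp [477.8 -58.3  64.6] tool y dir 4.87 F [-0.3  0.2  1.2]
shift in tool axes [-0.4 -0.3  0.2]
```

```bash
python3 -m handwheel '[[[0.2,0,0],0],[[0.2,0,0],0],[[0,1,0],0],[[0,1.5,0],0],[[0,1.5,0],0],[[0,1.5,0],0],[[0,1.5,0],0],[[0,1,0],0],[[0,0,0],0],[[0,0,0],0]]'
```

```text
clock: 26.35
eef_pos: [486.6, -57.7, 65.3]
eef_rot: [1.318, 1.568, -0.168]
wrist_force: [-1.3, 0.1, 15.8]
finger_gap: 0.2
```

```bash
python3 -m handwheel '[[[-0.4,0.5,0],0],[[-0.1,1.2,0],0],[[-0.15,1.3,0],0],[[-0.15,1.5,0],0],[[-0.15,1.5,0],0],[[-0.1,1.5,0],0],[[-0.1,0.5,0],0],[[0,0,0],0],[[0,0,0],0],[[0,0,0],0]]'
```

```text
clock: 27.6
eef_pos: [494.2, -57.1, 65.7]
eef_rot: [1.191, 1.569, -0.295]
wrist_force: [0.9, -1.3, 4.9]
finger_gap: 0.7
```

The force climbed (1.2 to 15.8 N at the same height) and the finger had to rise over a millimetre, so the right roller is the oval one. I'll carry it past the crest without lifting, in small steps.

```bash
python3 -m handwheel '[[[0.1,0.5,0],0],[[0.1,1,0],0],[[0,1,0],0],[[0,1,0],0],[[0,1,0],0],[[0,1,0],0],[[0,0.5,0],0],[[0,0,0],0],[[0,0,0],0],[[0,0,0],0]]';python3 -c "
from h import *
c=manip.camera('wrist');save(c,'w6.png',(220,120,360,320),4)"
```

```text
clock: 28.85
eef_pos: [499.8, -56.5, 65.1]
eef_rot: [1.074, 1.57, -0.412]
wrist_force: [0.8, -2.4, 4.9]
finger_gap: 0.6
```

View pics/w6.png

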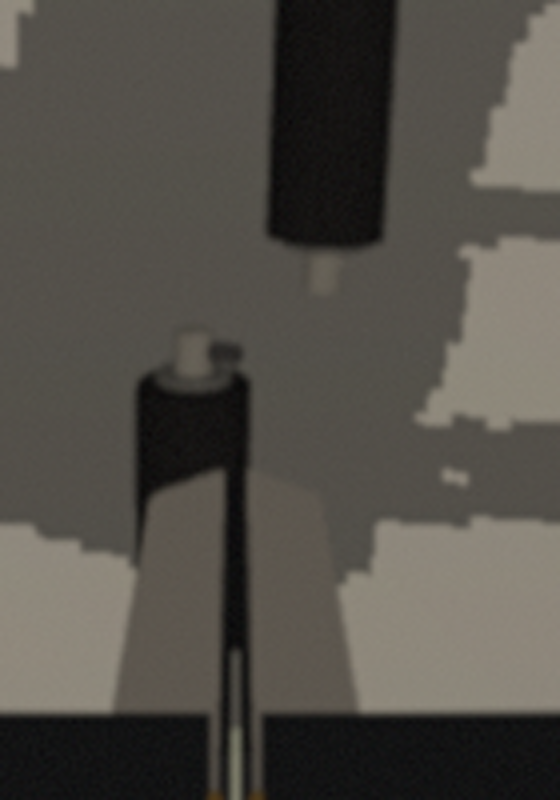

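Pin at about 70°, contact still holding. Continuing, slightly lower.

```bash
python3 -m handwheel '[[[0.15,1,0],0],[[0.15,1,0],0],[[0.15,1,0],0],[[0.15,1.5,0],0],[[0.15,1.5,0],0],[[0.15,1.5,0],0],[[0.15,1.5,0],0],[[0,0,0],0],[[0,0,0],0],[[0,0,0],0]]'; python3 -c "
from h import *
c=manip.camera('wrist');save(c,'w7.png',(220,120,360,320),4)"
```

```text
clock: 30.15
eef_pos: [508.5, -55.6, 63.9]
eef_rot: [-2.034, 1.571, 2.763]
wrist_force: [-0.2, -0.2, -0.4]
finger_gap: 0.3
```

View pics/w7.png

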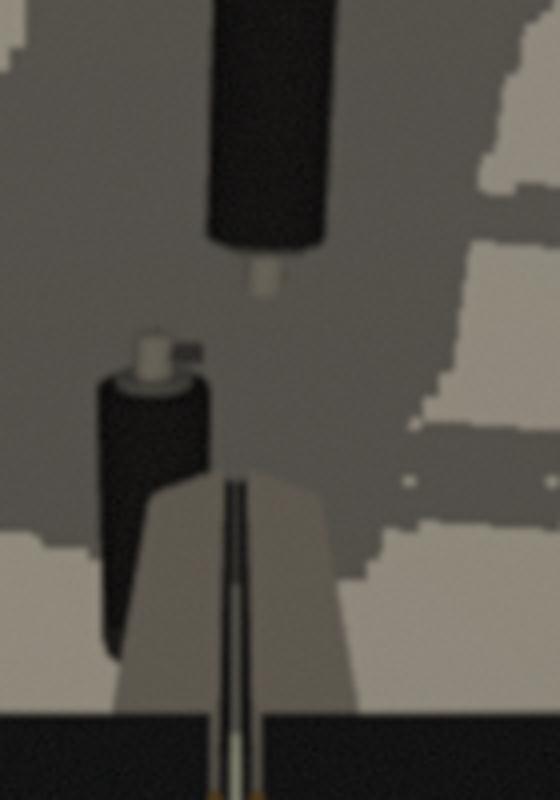

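The pin is level (~85–90°) and the roller stands nearly on its crest. I'll re-grip at the top from behind and carry it over.

```bash
python3 -m handwheel '[[[-4.5,0,0],0],[[0,-17,0],0],[[1.5,0,0],0],[[1.1,0,0],0],[[0,2,0],0],[[0.1,3,0],0],[[0.2,3,0],0],[[0.25,3,0],0],[[0.25,3,0],0],[[0,0,0],0]]'; python3 -c "
from h import *
c=manip.camera('wrist');save(c,'w8.png',(220,120,360,320),3)"
```

```text
clock: 31.45
eef_pos: [507.1, -56.0, 65.8]
eef_rot: [1.333, 1.568, -0.152]
wrist_force: [0.7, 0.9, 8.4]
finger_gap: 0.7
```

View pics/w8.png

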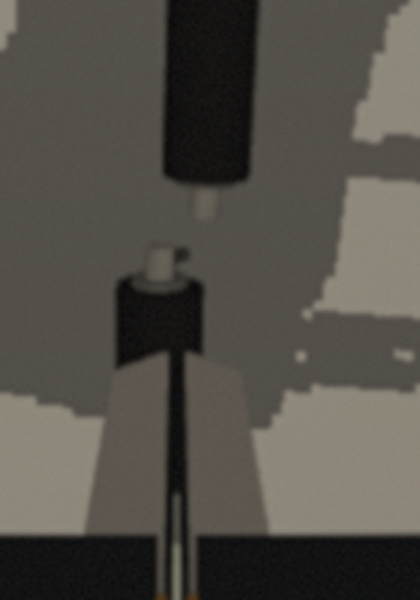

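```bash
python3 -m handwheel '[[[0.1,1,0],0],[[0.15,1.5,0],0],[[0.2,1.5,0],0],[[0.2,1.5,0],0],[[0.2,1.5,0],0],[[0.15,1,0],0],[[0,0,0],0],[[-1,0,0],0],[[-4,0,0],0],[[0,0,0],0]]'; python3 -c "
from h import *
c,f=rollers('wrist');save(c,'w9.png',(180,80,360,320),3)
print(manip.read_state()['eef_pos'])"
```

```text
clock: 32.75
eef_pos: [513.5, -55.2, 69.1]
eef_rot: [-2.46, 1.571, 2.337]
wrist_force: [-0.2, -0.2, 0.4]
finger_gap: 0.5
px [278   0  35  60] n 1651 mid [512.6  70.7] size [18.  29.8] axis tilt(rad, +x per y) -0.133 top [52.7 54.8 55.7]
px [263  88  33 104] n 2630 mid [508.6  10. ] size [17.8 59.7] axis tilt(rad, +x per y) -0.054 top [53.2 55.  55.6]
px [261 199  31  44] n 1009 mid [510.9 -38.8] size [19. 26.] axis tilt(rad, +x per y) -0.096 top [52.2 54.5 60.4]
[513.48642395 -55.16051683  68.96118911]
```

View pics/w9.png

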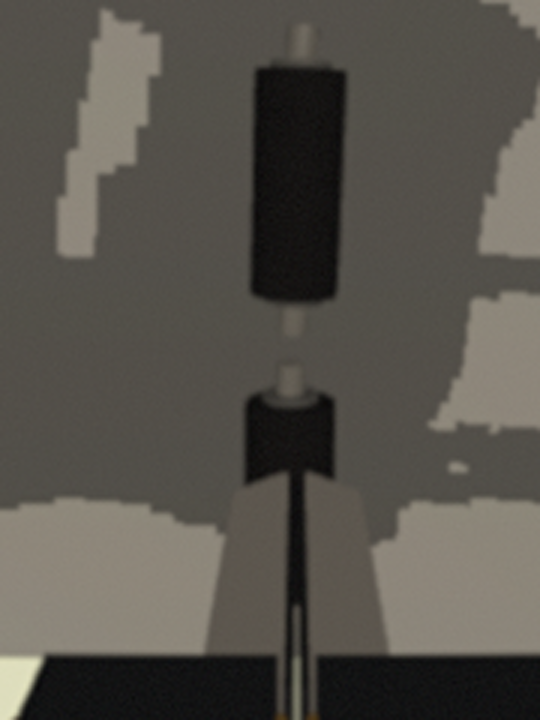

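The pin is down and the cover is on its broad side again (19 mm wide in view). All three have been rolled. The one that rocks is the right one, at about (512,-55.5). Now I'll open, descend and grip it.

```bash
python3 -m handwheel '[[[-10,-1.3,0],0],[[0,0,0],0],[[0,0,0],0],[[0,0,0],0],[[6,0,0],0],[[8,0,0],0],[[8,0,0],0],[[5,0,0],0],[[2.5,0,0],0],[[1,0,0],0]]' 146 20; python3 -m handwheel '[[[0,0,0],0],[[0,0,0],0],[[0,0,0],0],[[0,0,0],0],[[0,0,0],0],[[0,0,0],0],[[0,0,0],0],[[-2,0,0],0],[[-4,0,0],0],[[-10,0,0],0]]' 255 15
```

```text
clock: 34.05
eef_pos: [512.3, -55.3, 48.4]
eef_rot: [0.241, 1.571, -1.245]
wrist_force: [0.5, -0.2, -0.0]
finger_gap: 40.4
clock: 35.3
eef_pos: [512.0, -55.3, 64.6]
eef_rot: [-1.835, 1.57, 2.962]
wrist_force: [0.6, 0.3, -0.6]
finger_gap: 18.8
```

Gripped with an 18.8 mm gap. Carrying it to the tray.

```bash
python3 -m handwheel '[[[-25,0,0],0],[[-15,0,0],0],[[0,-8,18],0],[[0,-13,29],0],[[0,-15,33],0],[[0,-15,33],0],[[0,-10.5,23],0],[[0,-4,8.7],0],[[0,0,0],0],[[0,0,0],0]]'
python3 - <<'E'
from h import *
togo([459,-205,17])
c=manip.camera('wrist')
for o in manip.cut_out('tray','wrist')[:1]:
    m=o['region']&(c['z_map']>0); v,u=np.nonzero(m); p=world(c,np.c_[u,v],c['z_map'][m]); print(np.percentile(p,[2,98],0).round())
save(c,'w10.png')
E
```

```text
clock: 36.55
eef_pos: [459.6, -204.3, 104.5]
eef_rot: [2.725, 1.571, 1.24]
wrist_force: [-0.0, -0.4, -1.9]
finger_gap: 18.7
tcp [ 459.6 -204.3  104.5] tool y dir 4.91 F [-0.  -0.4 -1.9]
shift in tool axes [87.5 -0.6  0.7]
[[ 387. -247.    3.]
 [ 535. -159.   24.]]
```

```bash
python3 -m handwheel '[[[15,0,0],0],[[18,0,0],0],[[18,0,0],0],[[15,0,0],0],[[10,0,0],0],[[6,0,0],0],[[3,0,0],0],[[2,0,0],0],[[0,0,0],0],[[0,0,0],0]]'
```

```text
clock: 37.9
eef_pos: [459.4, -205.1, 17.7]
eef_rot: [0.959, 1.57, -0.527]
wrist_force: [-0.0, -0.6, -0.5]
finger_gap: 18.9
```

```bash
python3 -m handwheel '[[[0.5,0,0],0],[[0.5,0,0],0],[[0,0,0],0],[[0,0,0],0],[[0,0,0],0],[[0,0,0],0],[[0,0,0],0],[[0,0,0],0],[[0,0,0],0],[[0,0,0],0]]'; python3 -m handwheel '[[[0,0,0],0],[[0,0,0],0],[[0,0,0],0],[[0,0,0],0],[[-2,0,0],0],[[-10,0,0],0],[[-25,0,0],0],[[-35,0,0],0],[[-35,0,0],0],[[-15,0,0],0]]' 175 15
python3 - <<'E'
from h import *
print(manip.read_state()['eef_pos'])
c=manip.camera('top'); rollers(c=c)
v,u=np.nonzero(c['z_map']>0)
print('tray:'); c,f=rollers('wrist',lo=8,hi=20,box=(395,525,-245,-165)); print('plate:');rollers('wrist',c=c)
for n in ['top','scene']:
    c=manip.camera(n)
    for t in ['step_wedge','dial','caliper','roller_a_center']:
        for o in manip.cut_out(t,n)[:4]:
            m=o['region']&(c['z_map']>0); q,w=np.nonzero(m)
            if len(q): p=world(c,np.c_[w,q],c['z_map'][m]); print(n,t,round(o['confidence'],2),np.median(p,0).round())
E
```

```text
clock: 39.15
eef_pos: [459.3, -205.0, 16.5]
eef_rot: [1.278, 1.571, -0.207]
wrist_force: [0.5, -0.3, -1.4]
finger_gap: 18.6
clock: 40.4
eef_pos: [459.8, -205.3, 140.7]
eef_rot: [0.986, 1.568, -0.5]
wrist_force: [-0.3, -0.5, -0.4]
finger_gap: 29.9
[ 459.79105511 -205.34336151  140.70049379]
px [260 216  24  10] n 143 mid [508.7  85. ] size [20.3 58.8] axis tilt(rad, +x per y) -0.211 top [50.7 53.4 54.6]
px [290 218  24   8] n 144 mid [507.9   9.5] size [17.3 58.2] axis tilt(rad, +x per y) -0.109 top [50.5 53.8 55.5]
tray:
px [267 169  21  55] n 532 mid [ 459.2 -201.1] size [19.  51.6] axis tilt(rad, +x per y) -0.092 top [17.6 19.7 19.9]
px [260 236  46   7] n 187 mid [ 468.3 -244.3] size [45.1  1.4] axis tilt(rad, +x per y) 1.541 top [14.2 19.  19.7]
px [311 238  30   6] n 106 mid [ 510.9 -242.9] size [27.9  1.6] axis tilt(rad, +x per y) 1.529 top [13.1 18.5 19.5]
plate:
top step_wedge 0.65 [628. -27.  48.]
top dial 0.6 [606.  89.  57.]
top caliper 0.81 [442. 373.   5.]
top roller_a_center 0.5 [ 612. -170.   15.]
scene roller_a_center 0.64 [ 608. -176.   15.]
```

```bash
python3 -c "
from h import *
print(manip.sign_off())"
```

```text
the job is handed in; nothing more can be done
None
```

All three rollers were rolled over until their drive pins pointed down. The one that rocks, nearest the tray, is now in the grey tray. I handed the job in at about 40 s of the 69 s.

- **Middle and left rollers:** they ran level, and the finger stayed at about the same height with 4–10 N. Dips in force came only where the roller passed under the bevelled edge of the fingertip. Both still lie on the plate where they were rolled to, near (508, 10) and (512, 85).
- **Right roller:** it rocked. The force rose from 1.2 N to 15.8 N in the first 28° and the finger had to rise more than 1 mm. It stood on its crest at about 90° and then settled on its broad side. It was gripped at 18.8 mm.
- **Forces:** the highest reading was 15.8 N. I only read the force at the end of each move, so the peaks in between are not measured.
- **Last checks:**
  - The depth images show the roller flat in the tray at about (459, -201), the gripper clear above it, and the two true ones on the plate.
  - The step block and dial are where they were, to about 2 mm, and the caliper and the green look-alike to about 3 mm.
- **Checks that fell short:**
  - The final wrist view did not reach the plate, so the two true rollers were located with the coarse top camera only.
  - The scene camera's detector did not find the instruments at the end.
  - I had used up the 12 pictures, so I did not view the final state by eye.

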